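Shut and bolt the bamboo hatch of the puppet crate

TASK

Gently lower the bamboo hatch until it is fully shut on its crate, then press the red spring plunger of the latch all the way down, and while it is down slide the bamboo keeper fully home over it, so that the plunger stays trapped and the hatch is bolted when you let go. Do not slam the hatch or force the latch, and leave the other things on the bench where they are.

Things in the scene. Friction and masses are not known exactly. Their poses are not given: they have to be found in the camera images.
- crate: Fixed slatted wooden crate, 170 mm (x) by 240 mm (y) by 90 mm high, walls 6 mm. Origin: centre of its underside, on the bench; z up; its x axis points away from the robot at yaw 0. All coordinates in these notes are in this frame, in mm. The latch block stands before it (x -200 to -100, y -95 to +95) and turns and shifts with it.
- lid (a joint): Bamboo hatch, rad: 0 = shut flat on the crate, grows as it opens upward; starts 0.75 to 1.15. Plate 170 (x) by 240 (y) by 16 mm, hinged along the crate's far top edge. Shut, its top is at z 106 and its front edge at x -85. It can be shut by setting closed fingers against its outer face (turned away from the robot while open, on top when shut) and sweeping over and down.
- lid_hinge (a point): Middle of the hatch's hinge line (x +85, z 90, parallel to y), which is the far end of the plate's underside. The hinge is stiff (about 0.5 N m): the hatch stays at any angle; 3 to 8 N near the front edge moves it.
- lid_edge (a point): Middle of the hatch's free edge, on its outer face; 170 mm from the hinge line, 16 mm off the plate's underside. Swings with the hatch. A brass strap hangs from this edge at y +55 to +85; when shut, its foot reaches 33 mm in front of the edge and 35 mm below the plate's underside, and comes to lie under the keeper's nose.
- latch_foot (a point): Bench point (z 0) under the middle of the latch block, at x -158, y 0. The whole latch (block, plunger, keeper) sits on a packing of 0 to 12 mm that differs each time and is not reported: add it to every latch height given here, which are for no packing. Feel for the true height. Block top z 48.
- plunger (a joint): Red spring plunger, m: 0 = fully out (start), 0.020 = bottomed. Moves straight down; spring push about 8 N out, 14 N at the bottom; springs back if let go untrapped. Its flat top, at z 86 fully out and z 66 bottomed (plus the packing), is a thumb bar x -178 to -138, y -90 to +35. Trapped under the keeper it reads about 0.017.
- press_foot (a point): Bench point (z 0) straight below the free part of the thumb bar, at x -158, y -68. The bar is open from above here, behind the keeper's arch (y -90 to -48). A fingertip pressing here can be drawn towards +y, keeping the plunger down, and its side pushes the arch along.
- ears_foot (a point): Bench point (z 0) below the plunger's two ears, at x -158, y +17.5. The ears widen the thumb bar to x -196 and -120 over y 0 to +35, 16 mm thick, tops flush with the bar. While the plunger is out they block the keeper's prongs; with it bottomed, the prongs pass over the ears with 3 mm to spare.
- keeper (a joint): Bamboo keeper (slide bolt), m: 0 = back, grows towards +y, 0.042 = home at its end stop; starts 0 to 0.006; friction about 2.5 N, stays where left. At 0 its arch handle spans the thumb bar: crossbar x -194 to -122, y -48 to -36, z 96 to 108 (plus packing), on posts outside the bar. Two prongs (z 69 to 81 plus packing) run from it to y -8, in line with the ears.
- nose_foot (a point): Bench point (z 0) at x -110, y +70, over which the nose of the keeper's rail lies when home, above the hatch's brass foot. The rail (x -116 to -104, z 69 to 81 plus packing) runs through two steel staples 91 mm high (plus packing) at y -70 and +35.
- fairy_head: Bystander: chipped faded-gold fairy head with a pointed headdress, 76 mm wide, 128 mm high, origin under its foot.
- lotus_base: Bystander: red lacquered lotus base, 115 mm across, 52 mm high, origin under its centre.
- mallet: Bystander: stubby round wooden mallet lying down, head 85 mm by 64 mm diameter, 190 mm long, origin on the bench between head and handle end.
- whetstone: Bystander: grey whetstone 170 x 60 x 28 mm, origin under its centre.
- paint_jar: Bystander: amber jar with red cap, 68 mm across, 85 mm high, origin under its centre.
- lacquer_tin: Bystander: bare metal tin, 80 mm across, 100 mm high, origin under its centre.

How it is judged:
By the outcome, as a careful person would: the job done as asked, in the order asked, and still so for the second after the job is handed in, with the robot touching nothing.
It also fails if it takes over 48 s, if anything falls off the work surface, if the arm or the gripper's body presses on something with over 40 N, if the wrist force passes 120 N, or if a joint passes its speed limit or range.

ROBOT

A 6-joint arm with a two-finger parallel gripper is mounted at the origin on the work surface. World frame = base frame: x ahead of the robot, y to its left, z up, the work surface at z = 0. Lengths are in mm, angles in degrees, forces in N, time in s.
With the tool pointing down it reaches from about 300 to 850 mm from the base axis. Payload 4.2 kg.
Tool frame: the origin (TCP) lies on the centre line of the jaws, within the pads' length; the fingertips stand 14 mm ahead of it and the grasp point (between the pads) lies 5 mm behind it (env.finger_overhang is the z of the fingertips in the tool frame, in mm); z points along the fingers, y is the line along which they close (so a half turn about z gives the same grasp; the last joint's range is limited). The gripper opens to 91 mm and grips with 3 to 60 N. Pads are 32 mm wide; open, the fingers measure 118 mm over their backs; the gripper's body (76 mm by 178 mm) begins 60 mm behind the grasp point.
Start: joints at [-65.546, 18.312, 89.639, -0, 72.044, -1.146], TCP at [248.452, -518.569, 227.976] pointing down, gripper open.
Joint ranges: [-177.97, 177.97], [-48.28, 115.42], [12.27, 149.76], [-77.06, 257.06], [2.81, 150.46], [-146.56, 146.56]. Speed limits (degrees/s): [147.25, 147.25, 180, 180, 180, 180].

INTERFACE

Orientations are given as [roll, pitch, yaw] about the fixed x, y, z axes, in that order (R = Rz(yaw) Ry(pitch) Rx(roll)).
In Python, from workcell import sensors, viewer, env gives the robot as it stands. The module is installed in compiled form; this text tells all that it offers.
- The arm moves only by the tool step_arm, never from a script. Its argument "plan" is one flat list of numbers, 6 for each row, row after row: the shift along the tool's x, y, z in cm, then the turn, a rotation vector about the tool's x, y, z in rad. In form: [x, y, z, wx, wy, wz, x, y, z, wx, wy, wz, ...]. A call has 1 to 5 rows; each row shifts and turns the commanded pose from where the row before left it, along the tool's axes as they then stand; what a row does not reach is not made up. A row lasts 1/12 s, in which the tool goes at most 41.7 mm and 7.16 degrees, less where a joint would pass 70% of its speed; a pose out of reach is approached as far as the arm can. A call is refused whole if a number of a shift passes 4.17 or a number of a turn 0.125, either way. A call with a gripper value outside its range is refused whole. "hand" is the finger opening in cm, from 0 to 9.12, set as the call begins (left out, the last holds). The fingers move at their own pace and stop on an object; "newtons" is the grip in N (left out, the last holds). Time passes only in rows, so rows that do not move let the fingers close. It gives the time, the measured TCP pose, the force, the opening and the grip force at its end, in the units of the state.
- sensors.state(): the state, without advancing time (a new reading comes with each control period).
- viewer.grab_frame(name): name is "scene" or "top" or "wrist"; returns a dict with "img" (420x560x3 uint8, red, green, blue), "fx", "fy", "cx", "cy" (pixels), "position" and "attitude" of the camera in the world. Camera axes: x right, y down, z forward; pixel columns grow to the right and rows downward; lengths in mm; the calibration is good to about 2 mm. A picture is of the moment at which its call begins. There is no depth.
- env.job_done(): hands the job in; it is judged then, once.
Trained networks look in a picture, given as the dict that the camera call returned (one of the last four; its "shot" number tells which), for a name from the list of things; names that differ only in an ending like _2 or _b are one class to them, and where a whole thing is asked for, a point or a joint stands for the part that bears it (a point fixed in the world has none). Each returns a list of dicts, best first, with "score" (0 to 1); they miss things now and then, are a little off and sometimes report something else, mostly with a low value. They report only what shows in the picture. A call takes as long as a camera call.
- viewer.boxes_of(name, picture): "location" ([column, row] in pixels, amid what is visible of it).
- viewer.pinpoint(name, picture): "location" ([column, row] in pixels: a listed point, or the origin of a listed thing).
The state is a dict: "time_s": time; "qpos": joint angles; "qvel": joint speeds; "effort": joint torques, N m; "ee_pos": TCP position; "ee_rot": TCP orientation; "force": force on the tool from outside, world axes, zero at the start; "torque": the same for the moment, N m; "gripper_width": finger opening in mm; "gripper_force": force on a finger pad.
Only numpy, scipy, OpenCV 4.12 (cv2) and the standard library are available. Lean on these libraries where they do the work, as an engineer would, in place of code of your own. Each camera call takes 0.05 s, during which the arm holds its last target. There are 200 camera calls.

## Working session

There is one attempt and no reset: what is moved stays moved. The work goes in short steps, Python scripts to look and compute and a tool call to move; the robot and the scene stay as the last step left them, time stands still between calls to the robot, and variables do not carry over. Pictures are saved under pics/ and viewed, at most 10 in all, crops included, and the job is handed in when it is done.

Besides the shell and the picture viewer there is one more tool, called after "Request:" as name(argument=value, ...), one argument or row to a line, values as JSON. step_arm: Moves the arm, as the interface text tells. Its arguments: {"type":"object","properties":{"plan":{"type":"array","items":{"type":"number"}},"hand":{"type":"number"},"newtons":{"type":"number"}},"required":["plan"]}

```bash
mkdir -p pics
cat > h.py <<'E'
import numpy as np, cv2
from scipy.spatial.transform import Rotation as R
from workcell import sensors, viewer, env
def rot(a):
    a=np.array(a,float)
    return a if a.shape==(3,3) else R.from_euler('xyz',a,degrees=True).as_matrix()
def ray(p,uv):
    d=np.array([(uv[0]-p['cx'])/p['fx'],(uv[1]-p['cy'])/p['fy'],1.])
    return np.array(p['position'],float),rot(p['attitude'])@d
def onz(p,uv,z):
    o,d=ray(p,uv); return o+d*(z-o[2])/d[2]
def proj(p,X):
    c=rot(p['attitude']).T@(np.array(X,float)-np.array(p['position'])); return np.array([p['fx']*c[0]/c[2]+p['cx'],p['fy']*c[1]/c[2]+p['cy']])
E
python3 - <<'E'
from h import *
print(sensors.state())
for n in ['scene','top']:
    p=viewer.grab_frame(n); cv2.imwrite(f'pics/{n}0.png',p['img'][:,:,::-1])
    print(n,p['position'],p['attitude'],p['fx'],p['cx'],p['cy'])
    for k,z in [('crate',0),('lid_hinge',90),('lid_edge',200),('latch_foot',0),('press_foot',0),('ears_foot',0),('nose_foot',0)]:
        for r in viewer.pinpoint(k,p)[:1]: print(k,np.round(r['location']),round(r['score'],2),np.round(onz(p,r['location'],z)))
E
```

```text
{'time_s': 0.0, 'qpos': array([-6.55467838e+01,  1.83515694e+01,  8.97045592e+01,  1.30075928e-03,
        7.20432586e+01, -1.14303265e+00]), 'qvel': array([-0.08435331,  0.01758407,  0.04181107, -0.03787051,  0.00086454,
       -0.01927107]), 'effort': array([-1.12291909e-03, -4.12459660e+01, -2.31970203e+01,  7.24704308e-02,
        4.57007205e-02, -1.47504184e-04]), 'ee_pos': array([ 248.25674594, -518.13266399,  227.13348467]), 'ee_rot': array([-1.79900657e+02, -3.21906508e-03,  2.55958440e+01]), 'force': array([ 0.3564129 , -0.14035013, -0.06075985]), 'torque': array([0.03987428, 0.04196211, 0.00433781]), 'gripper_force': 0.0, 'gripper_width': 91.28357504798156}
scene [1347.62758572 -862.97591125  874.54249441] [-124.03675464   -1.33399642   43.88919394] 474.9587665326234 277.4495592703316 212.4747532089846
crate [300. 245.] 0.57 [631.   9.   0.]
lid_hinge [325. 228.] 0.82 [704.  29.  90.]
lid_edge [305. 176.] 0.8 [593.  56. 200.]
latch_foot [344. 217.] 0.25 [632. 223.   0.]
press_foot [248. 230.] 0.77 [470. -54.  -0.]
top [ 407.62400239  -21.95742248 1307.87095438] [-173.36675656    0.17448288  -90.29789588] 419.6936013466527 272.872158943966 204.50309158452143
crate [263. 185.] 0.65 [622.  13.   0.]
lid_hinge [258. 152.] 0.64 [705.  25.  90.]
lid_edge [259. 173.] 0.82 [622.  18. 200.]
latch_foot [262. 233.] 0.6 [471.  15.   0.]
press_foot [284. 232.] 0.7 [472. -53.   0.]
ears_foot [258. 236.] 0.61 [461.  29.   0.]
nose_foot [241. 219.] 0.57 [513.  82.   0.]
```

View pics/scene0.png

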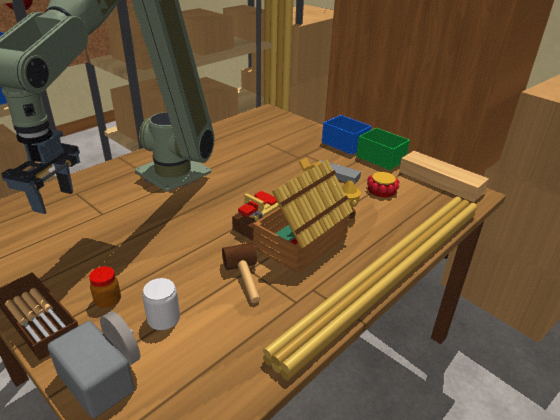

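View pics/top0.png

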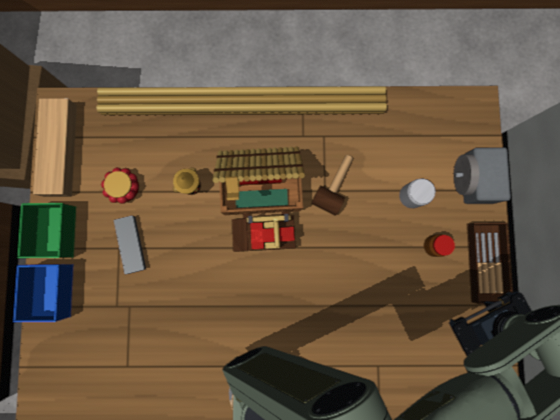

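Run:
```python
from h import *
from scipy.optimize import least_squares
local={'crate':(0,0,0),'lid_hinge':(85,0,90),'latch_foot':(-158,0,0),'press_foot':(-158,-68,0),'ears_foot':(-158,17.5,0),'nose_foot':(-110,70,0)}
obs=[]
for n in ['scene','top']:
    p=viewer.grab_frame(n)
    for k in list(local)+['lid_edge']:
        for r in viewer.pinpoint(k,p)[:1]:
            if r['score']>.4: obs.append((k,p,np.array(r['location'])))
def X(k,v):
    c,s=np.cos(v[2]),np.sin(v[2])
    if k=='lid_edge':
        a=v[3]; l=(85-170*np.cos(a)+16*np.sin(a),0,90+170*np.sin(a)+16*np.cos(a))
    else: l=local[k]
    return np.array([v[0]+c*l[0]-s*l[1],v[1]+s*l[0]+c*l[1],l[2]])
f=lambda v:np.concatenate([proj(p,X(k,v))-uv for k,p,uv in obs])
s=least_squares(f,[625,12,0.05,.9],loss='soft_l1',f_scale=2)
print(s.x[:2],np.degrees(s.x[2]),s.x[3])
for (k,p,uv),e in zip(obs,f(s.x).reshape(-1,2)): print(k,p['shot'],e.round(1))
p=viewer.grab_frame('top')
for k,h in [('fairy_head',0),('lotus_base',0),('mallet',0),('whetstone',0),('paint_jar',0),('lacquer_tin',0)]:
    for r in viewer.pinpoint(k,p)[:1]: print(k,round(r['score'],2),onz(p,r['location'],0).round())
```

```text
[618.51424939  19.42743516] 3.4286017874761376 0.9065885938504625
crate 3 [-0.5 -1. ]
lid_hinge 3 [-0.9  0.3]
press_foot 3 [-0.2 -1. ]
lid_edge 3 [-1.6 -2.7]
crate 4 [-3.4 -1.8]
latch_foot 4 [-0.  3.]
press_foot 4 [ 0.1 -2.8]
ears_foot 4 [ 0.6 -1. ]
nose_foot 4 [-0.4 -0.7]
lid_edge 4 [ 0.7 -0.6]
fairy_head 0.75 [610. 251.   0.]
lotus_base 0.56 [614. 457.   0.]
mallet 0.84 [ 611. -210.    0.]
whetstone 0.74 [442. 429.   0.]
paint_jar 0.62 [ 431. -510.    0.]
lacquer_tin 0.91 [ 590. -454.    0.]
```

The hatch is open about 0.91 rad (scene picture, around 315,200). The latch, with its red bar near 265,232 in the top view, faces the robot. The fit puts the crate at (618, 19), yaw 3.4°. I'll close the fingers, rise, align and cross over to the space behind the hatch.

Request:
step_arm(
  plan=[0,0,-2.5,0,0,0.0969,0,0,-2.5,0,0,0.0969,0,0,-2.5,0,0,0.0969,0,0,-2.5,0,0,0.0969,0,0,0,0,0,0],
  hand=0,
  newtons=40,
)

```text
time_s: 2.37
ee_pos: [249.3, -520.4, 333.6]
ee_rot: [179.4, -0.2, 3.2]
force: [0.5, -0.9, -0.1]
gripper_width: 61.0
gripper_force: 0.0
```

Request:
step_arm(
  plan=[2.58,-2.85,0,0,0,0,2.58,-2.85,0,0,0,0,2.58,-2.85,0,0,0,0,2.58,-2.85,0,0,0,0,2.58,-2.85,0,0,0,0],
)

```text
time_s: 2.78
ee_pos: [369.4, -367.1, 327.6]
ee_rot: [-180.0, 0.0, 3.4]
force: [1.1, -1.1, -0.2]
gripper_width: 27.4
gripper_force: 0.0
```

Request:
step_arm(
  plan=[2.58,-2.85,0,0,0,0,2.58,-2.85,0,0,0,0,2.58,-2.85,0,0,0,0,2.58,-2.85,0,0,0,0,2.58,-2.85,0,0,0,0],
)

```text
time_s: 3.2
ee_pos: [489.8, -217.0, 327.6]
ee_rot: [180.0, 0.0, 3.4]
force: [0.3, -0.1, -0.9]
gripper_width: 0.6
gripper_force: 0.0
```

Request:
step_arm(
  plan=[2.58,-2.85,0,0,0,0,2.58,-2.85,0,0,0,0,2.58,-2.85,0,0,0,0,2.58,-2.85,0,0,0,0,2.58,-2.85,0,0,0,0],
)

```text
time_s: 3.62
ee_pos: [610.2, -67.1, 327.4]
ee_rot: [180.0, 0.0, 3.5]
force: [0.5, -0.5, 1.2]
gripper_width: 0.4
gripper_force: 0.0
```

Request:
step_arm(
  plan=[2.58,-2.85,0,0,0,0,2.58,-2.85,0,0,0,0,1.5,-2,0,0,0,0,0,0,0,0,0,0,0,0,0,0,0,0],
)

```text
time_s: 4.03
ee_pos: [671.6, 13.0, 326.5]
ee_rot: [180.0, 0.1, 3.6]
force: [-0.2, -0.6, 0.6]
gripper_width: 0.9
gripper_force: 0.0
```

```bash
cat > loc.py <<'E'
from h import *
from scipy.optimize import least_squares
local={'crate':(0,0,0),'lid_hinge':(85,0,90),'latch_foot':(-158,0,0),'press_foot':(-158,-68,0),'ears_foot':(-158,17.5,0),'nose_foot':(-110,70,0)}
def X(k,v):
    c,s=np.cos(v[2]),np.sin(v[2])
    if k=='lid_edge':
        a=v[3]; l=(85-170*np.cos(a)+16*np.sin(a),0,90+170*np.sin(a)+16*np.cos(a))
    else: l=local[k]
    return np.array([v[0]+c*l[0]-s*l[1],v[1]+s*l[0]+c*l[1],l[2]])
def look(names,tag=None):
    obs=[]
    for n in names:
        p=viewer.grab_frame(n)
        if tag: cv2.imwrite(f'pics/{n}{tag}.png',p['img'][:,:,::-1])
        for k in list(local)+['lid_edge']:
            for r in viewer.pinpoint(k,p)[:1]:
                if r['score']>.4: obs.append((k,p,np.array(r['location'])))
    f=lambda v:np.concatenate([proj(p,X(k,v))-uv for k,p,uv in obs])
    s=least_squares(f,[618.5,19.4,0.06,.9],loss='soft_l1',f_scale=2)
    print(s.x[:2],np.degrees(s.x[2]),s.x[3])
    for (k,p,uv),e in zip(obs,f(s.x).reshape(-1,2)): print(k,p['shot'],e.round(1))
def where():
    s=sensors.state();v=s['ee_pos']-np.array([618.5,19.4,0]);c,n=np.cos(.06),np.sin(.06)
    print(s['time_s'],'crate xy',c*v[0]+n*v[1],c*v[1]-n*v[0],'tip z',v[2]-14,s['force'],s['ee_rot'])
E
python3 - <<'E'
from loc import *
look(['scene'],'1'); where()
E
```

```text
[626.80693927  17.02289114] 4.340258077167851 0.9224446622290271
crate 6 [ 2.  -2.7]
lid_hinge 6 [-0.7  2.3]
press_foot 6 [-0.4  0.9]
lid_edge 6 [-0.2 -0.9]
4.4333 crate xy 51.95917239132881 -11.553611432399677 tip z 314.41745713648186 [-0.26111067 -0.22577739  0.10114573] [ 1.79989439e+02 -3.37759799e-02  3.32383351e+00]
```

View pics/scene1.png

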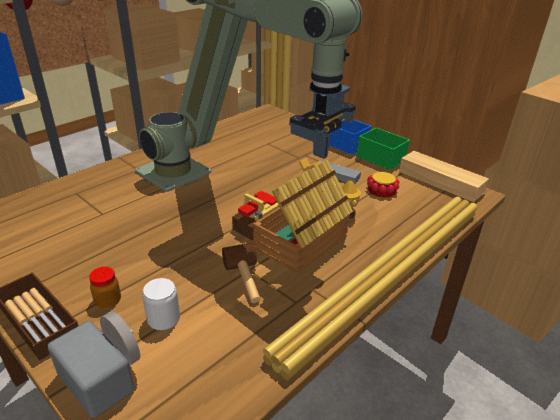

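The picture shows the closed fingers above and behind the hatch, near (325,150), with the hatch top edge at about (305,175). Now I'll bring them down to the outer face.

Request:
step_arm(
  plan=[-0.8,-0.5,2.5,0,0,0,-0.8,-0.5,2.5,0,0,0,-0.6,0,2,0,0,0,0,0,1,0,0,0,0,0,0.5,0,0,0],
)

```text
time_s: 4.85
ee_pos: [648.1, 20.2, 241.6]
ee_rot: [180.0, 0.1, 3.4]
force: [-0.5, 0.1, -0.1]
gripper_width: 0.3
gripper_force: 0.0
```

Request:
step_arm(
  plan=[0,0,0.5,0,0,0,0,0,0.5,0,0,0,0,0,0,0,0,0],
)

```text
time_s: 5.1
ee_pos: [649.3, 20.4, 232.8]
ee_rot: [180.0, -0.0, 3.4]
force: [-0.3, -0.7, -0.5]
gripper_width: 0.8
gripper_force: 0.0
```

Request:
step_arm(
  plan=[0,0,0.5,0,0,0,0,0,0.5,0,0,0,0,0,0,0,0,0],
)

```text
time_s: 5.35
ee_pos: [649.0, 20.5, 222.4]
ee_rot: [180.0, 0.0, 3.4]
force: [1.3, -0.6, 1.1]
gripper_width: 0.6
gripper_force: 0.5
```

Request:
step_arm(
  plan=[-0.6,0,0.5,0,0,0,-0.6,0,0.5,0,0,0,-0.6,0,0.5,0,0,0],
)

```text
time_s: 5.6
ee_pos: [630.4, 19.6, 208.1]
ee_rot: [180.0, -0.1, 3.4]
force: [0.1, 0.1, 2.0]
gripper_width: 0.6
gripper_force: 1.2
```

Request:
step_arm(
  plan=[-0.5,0,0.5,0,0,0,-0.5,0,0.5,0,0,0,-0.5,0,0.5,0,0,0],
)

```text
time_s: 5.85
ee_pos: [615.2, 18.7, 192.4]
ee_rot: [-180.0, 0.0, 3.4]
force: [2.2, 0.9, 1.9]
gripper_width: 0.6
gripper_force: 1.0
```

Request:
step_arm(
  plan=[-0.4,0,0.55,0,0,0,-0.4,0,0.55,0,0,0,-0.4,0,0.55,0,0,0],
)

```text
time_s: 6.1
ee_pos: [603.4, 18.0, 175.8]
ee_rot: [-180.0, 0.0, 3.4]
force: [1.0, 1.8, 1.0]
gripper_width: 0.5
gripper_force: 0.9
```

Request:
step_arm(
  plan=[-0.3,0,0.6,0,0,0,-0.3,0,0.6,0,0,0,-0.3,0,0.6,0,0,0],
)

```text
time_s: 6.35
ee_pos: [594.5, 17.4, 157.7]
ee_rot: [-180.0, 0.0, 3.4]
force: [-0.8, 1.3, 1.6]
gripper_width: 0.3
gripper_force: 0.9
```

Request:
step_arm(
  plan=[-0.2,0,0.5,0,0,0,-0.2,0,0.5,0,0,0,-0.2,0,0.5,0,0,0,-0.1,0,0.4,0,0,0],
)

```text
time_s: 6.68
ee_pos: [587.9, 16.8, 138.8]
ee_rot: [180.0, -0.0, 3.4]
force: [-0.1, 0.6, 1.2]
gripper_width: 0.5
gripper_force: 0.7
```

Request:
step_arm(
  plan=[0,0,0.2,0,0,0,0,0,0.2,0,0,0,0,0,0.2,0,0,0,0,0,0.2,0,0,0],
)

```text
time_s: 7.02
ee_pos: [587.8, 16.8, 131.3]
ee_rot: [180.0, 0.0, 3.4]
force: [-0.5, 0.0, 1.6]
gripper_width: 0.2
gripper_force: 0.7
```

Request:
step_arm(
  plan=[0,0,0.2,0,0,0,0,0,0.2,0,0,0,0,0,0.15,0,0,0,0,0,0.15,0,0,0],
)

```text
time_s: 7.35
ee_pos: [587.9, 16.9, 124.3]
ee_rot: [180.0, 0.0, 3.4]
force: [-1.3, -0.0, 2.5]
gripper_width: 0.4
gripper_force: 0.7
```

Request:
step_arm(
  plan=[0,0,0.1,0,0,0,0,0,0.1,0,0,0,0,0,0.1,0,0,0,0,0,0,0,0,0],
)

```text
time_s: 7.68
ee_pos: [588.0, 17.0, 121.2]
ee_rot: [180.0, -0.0, 3.4]
force: [-0.8, -1.1, 0.5]
gripper_width: -0.3
gripper_force: 0.0
```

Request:
step_arm(
  plan=[0,0,0.1,0,0,0,0,0,0.1,0,0,0,0,0,0.1,0,0,0,0,0,0,0,0,0],
)

```text
time_s: 8.02
ee_pos: [588.1, 17.0, 120.2]
ee_rot: [180.0, -0.1, 3.4]
force: [-3.9, 0.0, 10.9]
gripper_width: 0.5
gripper_force: 5.2
```

Request:
step_arm(
  plan=[0,0,-3.5,0,0,0,0,0,-3.5,0,0,0,-3.5,1.8,0,0,0,0,-3.5,1.8,0,0,0,0,-3.5,1.8,0,0,0,0],
)

```text
time_s: 8.43
ee_pos: [485.8, -43.5, 188.8]
ee_rot: [180.0, -0.1, 3.5]
force: [0.3, -0.4, 0.8]
gripper_width: 0.6
gripper_force: 0.0
```

Request:
step_arm(
  plan=[-2.2,1.1,-1,0,0,0,0,0,0,0,0,0],
)

```text
time_s: 8.6
ee_pos: [461.6, -57.0, 199.6]
ee_rot: [179.9, 0.0, 3.3]
force: [0.1, 0.5, 0.6]
gripper_width: 0.3
gripper_force: 0.0
```

Run:
```python
from loc import *
look(['scene','wrist'],'2'); where()
```

```text
[618.96721684  22.22887125] 1.9996276819894379 -578.0954429451815
crate 7 [-0.2 -1.1]
press_foot 7 [ 0.8 -2.1]
lid_edge 7 [-1.6 -1.7]
crate 8 [ 0.3 -0.5]
nose_foot 8 [-3.2  2. ]
lid_edge 8 [ 1.6 -1.3]
9.4 crate xy -157.63184628470935 -65.4686710168806 tip z 184.40777934808716 [-0.57091969  0.05949084 -0.22276524] [1.79997454e+02 9.34496827e-04 3.39436159e+00]
```

View pics/wrist2.png

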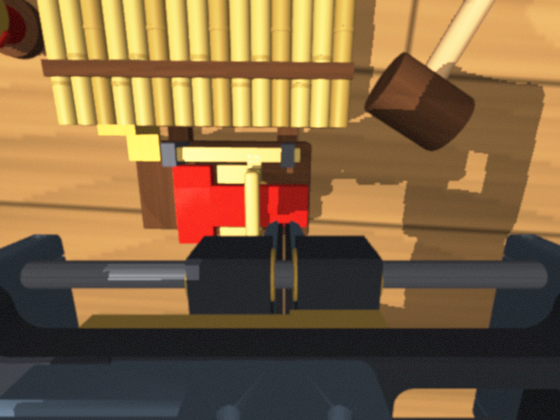

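View pics/scene2.png

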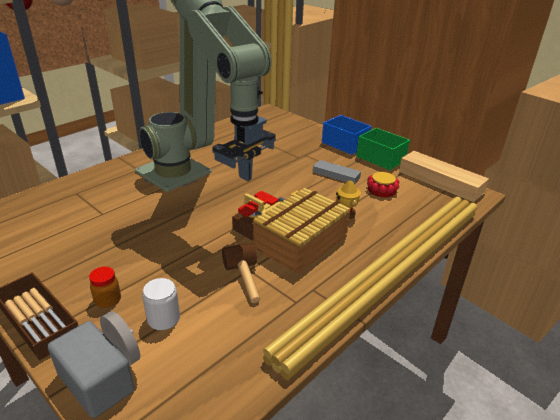

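Run:
```python
from h import *
p=viewer.grab_frame('wrist')
c,s=np.cos(.06),np.sin(.06)
for n,uv,z in [('lidR',(350,122),106),('lidL',(57,124),106),('barR',(309,205),92),('barfarR',(309,185),92),('barL',(174,205),92),('barLfront',(180,242),92),('xbarR',(259,205),114),('xbarL',(246,205),114),('xbar rear',(252,160),114),('stapleR',(288,155),97),('stapleL',(168,154),97),('nose tip',(183,154),87),('fingertip?',(285,225),185)]:
    v=onz(p,uv,z)-np.array([618.5,19.4,0]); print(n,np.round([c*v[0]+s*v[1],c*v[1]-s*v[0]],1))
im=cv2.resize(p['img'][90:260,120:340],None,fx=3.4,fy=3.4,interpolation=cv2.INTER_CUBIC); cv2.imwrite('pics/crop.png',im[:,:,::-1])
```

```text
lidR [ -82.6 -118.8]
lidL [-84.4 118.9]
barR [-155.5  -88.4]
barfarR [-136.9  -88. ]
barL [-155.7   35.5]
barLfront [-191.9   33.1]
xbarR [-150.   -44.4]
xbarL [-150.   -33.4]
xbar rear [-112.5  -39.5]
stapleR [-109.8  -68.8]
stapleL [-109.    34.6]
nose tip [-109.8   25.1]
fingertip? [-144.5  -65.9]
```

View pics/crop.png

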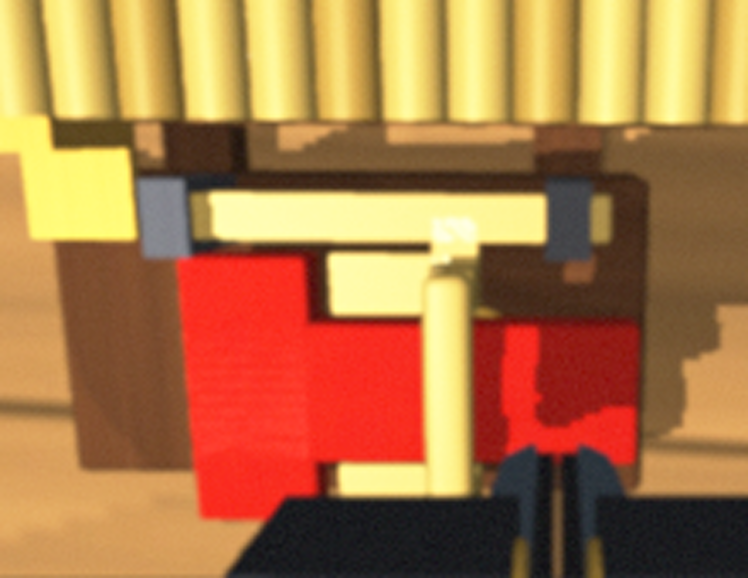

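Hatch is shut (lid flat at wrist row 125). The press spot right of the crossbar is free (wrist columns 259–308), and the measured points agree within 2 mm. Pressing now.

Request:
step_arm(
  plan=[0,0,2.5,0,0,0,0,0,2.5,0,0,0,0,0,2,0,0,0,0,0,1,0,0,0,0,0,0,0,0,0],
)

```text
time_s: 9.87
ee_pos: [463.2, -55.2, 116.3]
ee_rot: [-179.9, 0.3, 3.4]
force: [0.2, -0.2, 0.2]
gripper_width: 0.4
gripper_force: 0.0
```

Request:
step_arm(
  plan=[0,0,0.3,0,0,0,0,0,0.3,0,0,0,0,0,0,0,0,0],
)

```text
time_s: 10.12
ee_pos: [465.4, -55.5, 112.8]
ee_rot: [180.0, -0.1, 3.4]
force: [-0.7, -0.8, 0.8]
gripper_width: 0.5
gripper_force: 0.0
```

Request:
step_arm(
  plan=[0,0,0.3,0,0,0,0,0,0,0,0,0],
)

```text
time_s: 10.28
ee_pos: [465.1, -55.5, 109.6]
ee_rot: [180.0, -0.0, 3.4]
force: [-0.1, 0.2, -0.8]
gripper_width: 0.2
gripper_force: 0.0
```

Request:
step_arm(
  plan=[0,0,0.3,0,0,0,0,0,0,0,0,0],
)

```text
time_s: 10.45
ee_pos: [464.9, -55.4, 106.2]
ee_rot: [180.0, 0.0, 3.4]
force: [-0.3, 0.5, -0.7]
gripper_width: 0.4
gripper_force: 0.0
```

Request:
step_arm(
  plan=[0,0,0.2,0,0,0,0,0,0,0,0,0],
)

```text
time_s: 10.62
ee_pos: [464.9, -55.4, 104.2]
ee_rot: [-180.0, 0.0, 3.4]
force: [-1.2, -0.3, 0.4]
gripper_width: 0.6
gripper_force: 0.0
```

Request:
step_arm(
  plan=[0,0,0.2,0,0,0,0,0,0,0,0,0],
)

```text
time_s: 10.78
ee_pos: [464.9, -55.4, 102.2]
ee_rot: [180.0, 0.0, 3.4]
force: [-0.3, -0.3, 0.5]
gripper_width: 0.4
gripper_force: 0.0
```

Request:
step_arm(
  plan=[0,0,0.2,0,0,0,0,0,0,0,0,0],
)

```text
time_s: 10.95
ee_pos: [465.3, -55.5, 100.7]
ee_rot: [180.0, -0.0, 3.4]
force: [-0.2, -0.1, 1.0]
gripper_width: 0.7
gripper_force: 0.5
```

Request:
step_arm(
  plan=[0,0,0.2,0,0,0,0,0,0.2,0,0,0,0,0,0,0,0,0],
)

```text
time_s: 11.2
ee_pos: [465.3, -55.6, 97.1]
ee_rot: [180.0, -0.0, 3.4]
force: [-1.4, -0.1, 7.7]
gripper_width: 0.4
gripper_force: 4.0
```

Request:
step_arm(
  plan=[0,0,0.3,0,0,0,0,0,0.3,0,0,0,0,0,0.3,0,0,0,0,0,0.3,0,0,0,0,0,0,0,0,0],
)

```text
time_s: 11.62
ee_pos: [465.3, -55.6, 85.3]
ee_rot: [180.0, -0.1, 3.4]
force: [-2.3, 0.2, 11.3]
gripper_width: 0.6
gripper_force: 5.7
```

Request:
step_arm(
  plan=[0,0,0.2,0,0,0,0,0,0.1,0,0,0,0,0,0,0,0,0],
)

```text
time_s: 11.87
ee_pos: [465.4, -55.6, 82.7]
ee_rot: [180.0, -0.1, 3.4]
force: [-3.3, 0.5, 12.5]
gripper_width: 0.4
gripper_force: 6.1
```

Request:
step_arm(
  plan=[0,0,0.1,0,0,0,0,0,0,0,0,0],
)

```text
time_s: 12.03
ee_pos: [465.3, -55.6, 81.8]
ee_rot: [180.0, -0.1, 3.4]
force: [-2.9, -0.1, 12.9]
gripper_width: 0.2
gripper_force: 6.3
```

Request:
step_arm(
  plan=[0,0,0.1,0,0,0,0,0,0,0,0,0],
)

```text
time_s: 12.2
ee_pos: [465.3, -55.6, 80.8]
ee_rot: [180.0, -0.1, 3.4]
force: [-3.0, 0.2, 12.7]
gripper_width: -0.1
gripper_force: 6.4
```

Request:
step_arm(
  plan=[0,0,0.1,0,0,0,0,0,0,0,0,0],
)

```text
time_s: 12.37
ee_pos: [465.4, -55.6, 80.5]
ee_rot: [180.0, -0.1, 3.4]
force: [-4.2, 0.3, 18.1]
gripper_width: 0.7
gripper_force: 8.9
```

Request:
step_arm(
  plan=[0,0,0.1,0,0,0,0,0,0,0,0,0],
)

```text
time_s: 12.53
ee_pos: [465.4, -55.7, 80.4]
ee_rot: [180.0, -0.1, 3.4]
force: [-6.6, -0.1, 25.9]
gripper_width: 0.5
gripper_force: 12.7
```

Bottomed (the force rises sharply at z 80.5). Drawing it towards +y now.

Request:
step_arm(
  plan=[0,-0.3,-0.03,0,0,0,0,-0.3,0,0,0,0,0,-0.3,0,0,0,0,0,0,0,0,0,0],
)

```text
time_s: 12.87
ee_pos: [466.9, -48.7, 80.6]
ee_rot: [179.7, -0.3, 3.6]
force: [-1.8, -9.7, 18.8]
gripper_width: 0.5
gripper_force: 9.2
```

Request:
step_arm(
  plan=[0,-0.3,0,0,0,0,0,-0.3,0,0,0,0,0,-0.3,0,0,0,0,0,0,0,0,0,0],
)

```text
time_s: 13.2
ee_pos: [467.0, -40.2, 80.6]
ee_rot: [179.6, -0.4, 3.6]
force: [-0.0, -10.1, 18.3]
gripper_width: 0.6
gripper_force: 9.6
```

Request:
step_arm(
  plan=[0,-0.3,0,0,0,0,0,-0.3,0,0,0,0,0,-0.3,0,0,0,0,0,0,0,0,0,0],
)

```text
time_s: 13.53
ee_pos: [466.5, -31.3, 80.6]
ee_rot: [179.6, -0.4, 3.6]
force: [-1.5, -10.8, 17.8]
gripper_width: 0.5
gripper_force: 9.8
```

Request:
step_arm(
  plan=[0,-0.3,0,0,0,0,0,-0.3,0,0,0,0,0,-0.3,0,0,0,0,0,0,0,0,0,0],
)

```text
time_s: 13.87
ee_pos: [466.0, -22.2, 80.6]
ee_rot: [179.6, -0.4, 3.6]
force: [-1.0, -11.2, 17.9]
gripper_width: 0.4
gripper_force: 9.9
```

Request:
step_arm(
  plan=[0,-0.3,0,0,0,0,0,-0.3,0,0,0,0,0,-0.2,0,0,0,0,0,0,0,0,0,0],
)

```text
time_s: 14.2
ee_pos: [465.6, -14.3, 80.6]
ee_rot: [179.6, -0.4, 3.6]
force: [-1.0, -11.5, 18.2]
gripper_width: 0.3
gripper_force: 10.1
```

Request:
step_arm(
  plan=[0,-0.2,0,0,0,0,0,-0.1,0,0,0,0,0,0,0,0,0,0],
)

```text
time_s: 14.45
ee_pos: [465.4, -11.4, 80.7]
ee_rot: [179.6, -0.4, 3.6]
force: [-0.8, -12.0, 17.9]
gripper_width: 0.3
gripper_force: 10.2
```

Request:
step_arm(
  plan=[0,-0.1,0,0,0,0,0,0,0,0,0,0],
)

```text
time_s: 14.62
ee_pos: [465.4, -10.6, 80.7]
ee_rot: [179.6, -0.4, 3.6]
force: [-0.8, -12.9, 17.5]
gripper_width: 0.5
gripper_force: 10.2
```

Request:
step_arm(
  plan=[0,-0.1,0,0,0,0,0,0,0,0,0,0],
)

```text
time_s: 14.78
ee_pos: [465.3, -9.7, 80.6]
ee_rot: [179.6, -0.4, 3.6]
force: [0.6, -13.1, 18.2]
gripper_width: 0.4
gripper_force: 10.2
```

Request:
step_arm(
  plan=[0,-0.1,0,0,0,0,0,0,0,0,0,0],
)

```text
time_s: 14.95
ee_pos: [465.3, -8.7, 80.6]
ee_rot: [179.6, -0.4, 3.6]
force: [-0.7, -12.4, 18.4]
gripper_width: 0.7
gripper_force: 10.3
```

Request:
step_arm(
  plan=[0,-0.1,0,0,0,0,0,0,0,0,0,0],
)

```text
time_s: 15.12
ee_pos: [465.2, -7.7, 80.6]
ee_rot: [179.6, -0.4, 3.6]
force: [0.2, -12.5, 17.5]
gripper_width: 0.8
gripper_force: 10.2
```

Still sliding, so I'll keep going to the stop.

Request:
step_arm(
  plan=[0,-0.1,0,0,0,0,0,-0.1,0,0,0,0,0,0,0,0,0,0],
)

```text
time_s: 15.37
ee_pos: [465.2, -6.1, 80.7]
ee_rot: [179.6, -0.4, 3.6]
force: [-0.2, -16.5, 17.4]
gripper_width: 0.6
gripper_force: 12.2
```

Request:
step_arm(
  plan=[0,-0.1,0,0,0,0,0,0,0,0,0,0],
)

```text
time_s: 15.53
ee_pos: [465.1, -6.0, 80.7]
ee_rot: [179.5, -0.4, 3.7]
force: [0.8, -19.9, 17.3]
gripper_width: 0.2
gripper_force: 14.0
```

Run:
```python
from loc import *
where()
p=viewer.grab_frame('wrist'); cv2.imwrite('pics/w3.png',cv2.resize(p['img'],None,fx=1.4,fy=1.4)[:,:,::-1])
```

```text
15.5333 crate xy -154.60031955351624 -16.141307475897086 tip z 66.6553182725955 [  0.81277355 -19.86139638  17.34664573] [179.46073958  -0.42360066   3.65149493]
```

View pics/w3.png

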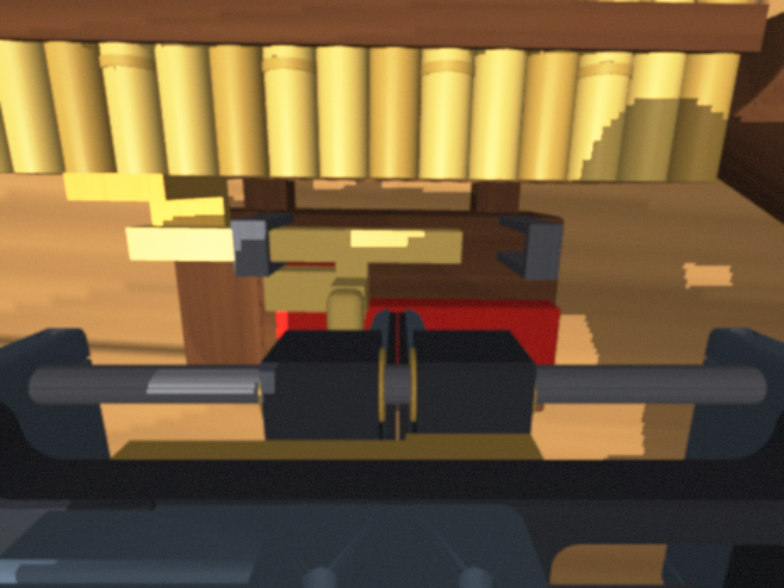

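The nose (180,245 in the enlarged picture) has passed through the staple over the brass foot, the prong (300,290) is over the ears, and motion has stalled at the stop. Easing back and lifting.

Request:
step_arm(
  plan=[0,0.4,0,0,0,0,0,0.4,-0.1,0,0,0,0,0,-0.2,0,0,0,0,0,-0.3,0,0,0,0,0,-0.5,0,0,0],
)

```text
time_s: 16.0
ee_pos: [462.2, -9.5, 88.9]
ee_rot: [180.0, 0.0, 3.4]
force: [-0.3, 0.8, -0.1]
gripper_width: 0.8
gripper_force: 0.0
```

Request:
step_arm(
  plan=[0,0,-2,0,0,0,0,0,-3,0,0,0,-1,0.5,-3,0,0,0,-3,0.5,-1,0,0,0,0,0,0,0,0,0],
)

```text
time_s: 16.42
ee_pos: [419.9, -22.4, 180.7]
ee_rot: [180.0, -0.0, 3.4]
force: [-0.3, 0.3, -0.6]
gripper_width: 0.1
gripper_force: 0.0
```

Run:
```python
from loc import *
where()
p=viewer.grab_frame('wrist'); cv2.imwrite('pics/w4.png',cv2.resize(p['img'],None,fx=1.4,fy=1.4)[:,:,::-1])
c,s=np.cos(.06),np.sin(.06)
p2=viewer.grab_frame('scene'); cv2.imwrite('pics/s4.png',cv2.resize(p2['img'][150:270,200:380],None,fx=4,fy=4,interpolation=cv2.INTER_CUBIC)[:,:,::-1])
```

```text
16.4167 crate xy -200.7560483310681 -29.83572215120338 tip z 166.73276822330743 [-0.3391196   0.25782878 -0.59490878] [ 1.79952884e+02 -1.25687269e-03  3.37527948e+00]
```

View pics/w4.png

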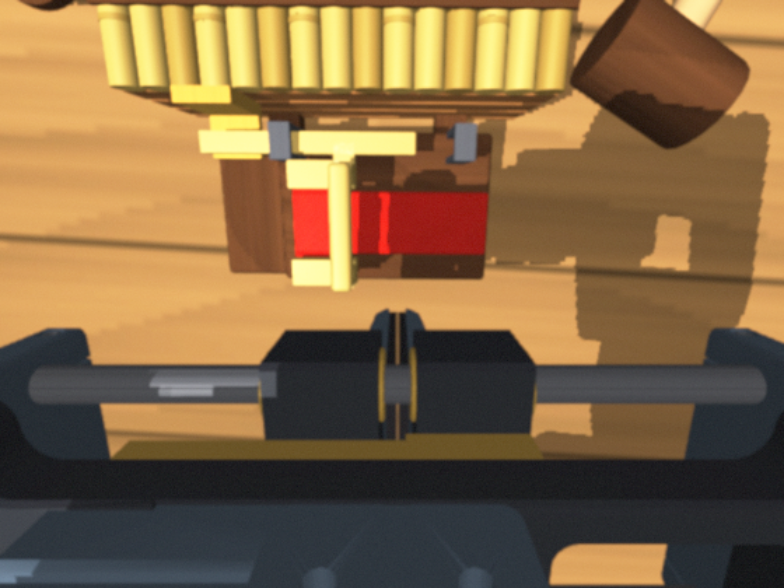

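View pics/s4.png

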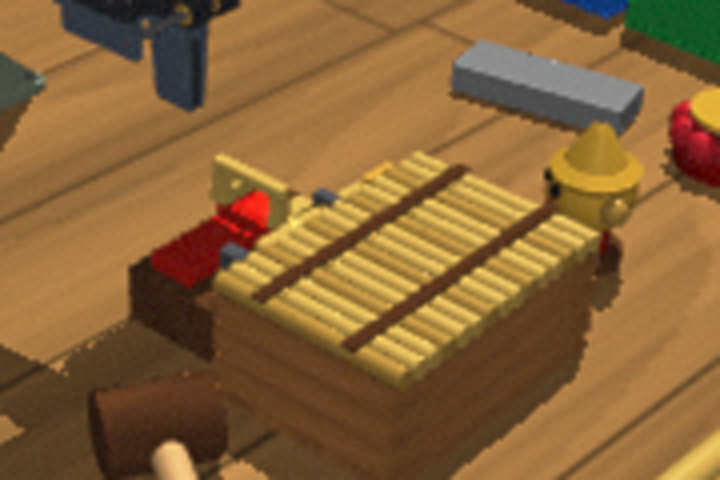

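Prongs cover the ears (290,175 and 290,270), the nose is over the brass foot (235,145), and the plunger is down with the arm clear. One number check of the keeper's travel.

Run:
```python
from h import *
p=viewer.grab_frame('wrist'); c,s=np.cos(.06),np.sin(.06)
for n,uv,z in [('xbarR',(352,220),108.5),('xbarL',(331,220),108.5),('prong tip',(288,175),81.5),('stapleL',(280,140),91.5),('barR',(487,220),69.5)]:
    v=onz(p,np.array(uv)/1.4,z)-np.array([618.5,19.4,0]); print(n,np.round([c*v[0]+s*v[1],c*v[1]-s*v[0]],1))
```

```text
xbarR [-149.6   -4.6]
xbarL [-149.6    6.8]
prong tip [-125.5   35.5]
stapleL [-106.9   36.2]
barR [-152.9  -86.5]
```

```bash
python3 -c "
from workcell import env
print(env.job_done())"
```

```text
the job is handed in; nothing more can be done
None
```

The hatch is shut, and the plunger is trapped under the keeper, which I slid to its end stop (camera check agrees). The arm stands clear, I saw no contact with the other things, and the job is handed in, though no verdict came back.

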